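# Clear the walnut shells from the cracking board

### The arm

A 7-joint arm with a two-finger parallel gripper is mounted at the origin on the work surface. World frame = base frame: x ahead of the robot, y to its left, z up, the work surface at z = 0. Lengths are in mm, angles in rad, forces in N, time in s.
With the tool pointing down it reaches from about 400 to 875 mm from the base axis. Payload 6.5 kg.
Tool frame: the origin (TCP) lies at the centre of the arm's flange, where the gripper is bolted on; the fingertips stand 173 mm ahead of it and the grasp point (between the pads) lies 155 mm ahead of it; z points along the fingers, y is the line along which they close (so a half turn about z gives the same grasp; the last joint's range is limited). The gripper opens to 85 mm and grips with 20 to 120 N. Pads are 22 mm wide; open, the fingers measure 114 mm over their backs; the gripper's body (76 mm by 85 mm) begins 54 mm behind the grasp point. The pads swing forward as they close: fully open they stand 13 mm farther back than shut.
Start: joints at [-1.326, 0.536, -0.004, 1.538, 0.003, 1.067, -0.071], TCP at [198.774, 618.853, 404.69] pointing down, gripper open.
Joint ranges: [-2.7, 2.7], [-0.37, 2.16], [-1.27, 1.26], [0.24, 2.4], [-1.31, 4.45], [0.19, 1.91], [-2.76, 2.76]. Speed limits (rad/s): [2.39, 2.39, 3.14, 3.14, 3.14, 3.14, 3.14].

### API

Orientations are given as a unit quaternion [x, y, z, w].
In Python, from workcell import read_state, grab_frame, camera_model, close_job, masks_of gives the robot as it stands. The module is installed in compiled form; this text tells all that it offers.
- The arm moves only by the tool send_rows, never from a script. Its arguments are lists of equal length, an entry for each row: "offset": the shift along the tool's x, y, z in m, a list of three; "dr": the turn, a rotation vector about the tool's x, y, z in rad, a list of three. In form: {"offset": [[dx, dy, dz], ...], "dr": [[wx, wy, wz], ...]}. A call has 1 to 5 rows; each row is the pose to reach, as a shift and turn from the pose commanded when the call began, along the tool's axes at that moment; what a row does not reach only later rows make up. A row lasts 1/12 s, in which the tool goes at most 41.7 mm and 7.16 degrees, less where a joint would pass 70% of its speed; a pose out of reach is approached as far as the arm can. A call with a gripper value outside its range is refused whole. "claw" is the finger opening in m, from 0 to 0.0854, set as the call begins (left out, the last holds). The fingers move at their own pace and stop on an object; the grip force is fixed at half the most. Time passes only in rows, so rows that repeat a pose let the fingers close. It gives the time, the measured TCP pose, the force, the opening and the grip force at its end, in the units of the state.
- read_state(): the state, without advancing time (a new reading comes with each control period).
- grab_frame(name): name is "scene" or "top" or "wrist"; returns the picture (480x640x3 uint8, red, green, blue); there is no depth.
- camera_model(name): a dict with "intrinsics" (3x3 intrinsics, pixels), "eye" and "orientation" of the camera in the world. Camera axes: x right, y up, looking along -z (the intrinsics and any distortion apply to the point x, -y, -z); pixel columns grow to the right and rows downward; lengths in mm; the calibration is good to about 2 mm. A picture is of the moment at which its call begins: read the wrist's pose just before it. camera_model takes no time and is no camera call; for the wrist camera it gives the pose at the moment of the call.
- close_job(): hands the job in; it is judged then, once.
Trained networks look in the newest picture that a camera, given by its name, has taken for a name from the list of things; names that differ only in an ending like _2 or _b are one class to them, and where a whole thing is asked for, a point or a joint stands for the part that bears it (a point fixed in the world has none). Each returns a list of dicts, best first, with "conf" (0 to 1); they miss things now and then, are a little off and sometimes report something else, mostly with a low value. They report only what shows in the picture. A call takes as long as a camera call.
- masks_of(camera, label): "pixels" (480x640 bool, what is visible of it) and "box" ([left, top, right, bottom] in pixels, round what is visible of it).
The state is a dict: "time": time; "qpos": joint angles; "joint_velocities": joint speeds; "joint_efforts": joint torques, N m; "ee_pos": TCP position; "tool_rot": TCP orientation; "force": force on the tool from outside, world axes, zero at the start; "torque": the same for the moment, N m; "opening": finger opening in mm; "finger_force": force on a finger pad.
Only numpy, scipy, OpenCV 4.12 (cv2) and the standard library are available. Lean on these libraries where they do the work, as an engineer would, in place of code of your own. Each camera call takes 0.05 s, during which the arm holds its last target. There are 200 camera calls.

### The job

Clear the nut-cracking board for the next guests: take the wooden scraper block from its dark slab and use it to wipe all six walnut shells off the marble, over the open edge and down into the copper tray; do not touch the shells with the robot itself. Then stand the scraper back upright and fully on its slab, lined up along it as it was, and leave the bowl, candle and nutcracker where they are.

Things in the scene. Friction and masses are not known exactly. Their poses are not given: they have to be found in the camera images.
- board: Nut-cracking board with copper tray, fixed. Origin: on the table under the marble's centre; +x is the wiping direction, to the tray. Marble 240 (x, -120 to 120) by 170 mm (y), top 50 mm high. Dark wood rims, 10 mm wide, tops 62 mm high, at the -x end and both y sides (inner faces at x = -120, |y| = 85); no rim at x = +120, where the tray begins.
- board_top (a point): Centre of the marble's upper face, axes as the board's.
- tray_in (a point): Centre of the inner floor of the copper tray, 170 mm along +x from the board's origin and 6 mm above the table, axes as the board's. Inside 100 (x) by 180 (y) mm, floor 44 mm below the marble; thin copper walls on its other three sides, tops 60 mm above the table.
- rest: Dark steel slab lying fixed on the table, 90 (x) by 160 (y) by 12 mm high: the place of the scraper. Origin: centre of its underside.
- scraper: Pale wooden scraper block, brass band at its foot, standing upright on the slab, about 220 g. Origin: centre of its underside. Block 34 (x) by 100 (y) by 45 mm high; on top a grip 24 (x) by 60 (y) mm, from 45 to 91 mm height, to be held across its 24 mm. Its long faces (+x and -x) push.
- shell0: Half walnut shell, brown dome 34 mm across and 17 mm high, lying flat side down on the marble, 12 g. Origin: centre of its flat underside.
- shell1: Half walnut shell, brown dome 34 mm across and 17 mm high, lying flat side down on the marble, 12 g. Origin: centre of its flat underside.
- shell2: Half walnut shell, brown dome 34 mm across and 17 mm high, lying flat side down on the marble, 12 g. Origin: centre of its flat underside.
- shell3: Half walnut shell, brown dome 34 mm across and 17 mm high, lying flat side down on the marble, 12 g. Origin: centre of its flat underside.
- shell4: Half walnut shell, brown dome 34 mm across and 17 mm high, lying flat side down on the marble, 12 g. Origin: centre of its flat underside.
- shell5: Half walnut shell, brown dome 34 mm across and 17 mm high, lying flat side down on the marble, 12 g. Origin: centre of its flat underside.
- bowl: White bowl of whole nuts, 96 mm wide, 62 mm high with the nuts; leave alone. Origin: centre of its underside.
- votive: Amber glass candle, 76 mm wide, 102 mm high; leave alone. Origin: centre of its underside.
- nutcracker: Steel nutcracker lying flat, 180 mm along x, 60 mm wide, 16 mm high; leave alone. Origin: on the table, midway along it.

How it is judged:
By the outcome, as a careful person would: the job done as asked, in the order asked, and still so for the second after the job is handed in, with the robot touching nothing.
It also fails if it takes over 58 s, if anything falls off the work surface, if the arm or the gripper's body presses on something with over 40 N, if the wrist force passes 120 N, or if a joint passes its speed limit or range.

## Working session

There is one attempt and no reset: what is moved stays moved. The work goes in short steps, Python scripts to look and compute and a tool call to move; the robot and the scene stay as the last step left them, time stands still between calls to the robot, and variables do not carry over. Pictures are saved under pics/ and viewed, at most 10 in all, crops included, and the job is handed in when it is done.

Besides the shell and the picture viewer there is one more tool, called after "Emit:" by a JSON object that holds its "fn" and its "kwargs", one argument or row to a line. send_rows: Moves the arm, as the interface text tells. Its arguments: {"type":"object","properties":{"offset":{"type":"array","items":{"type":"array","items":{"type":"number"}}},"dr":{"type":"array","items":{"type":"array","items":{"type":"number"}}},"claw":{"type":"number"}},"required":["offset","dr"]}

```bash
mkdir -p pics; python3 - <<'E'
from workcell import *
import cv2
s=read_state();print(s)
for n in("scene","top"):
    cv2.imwrite(f"pics/{n}0.png",grab_frame(n)[:,:,::-1]);c=camera_model(n);print(n,c)
    for l in("board","rest","scraper","shell0","bowl","votive","nutcracker"):
        print(l,[(round(d["conf"],2),d["box"]) for d in masks_of(n,l)])
E
```

```text
{'time': 0.0, 'qpos': array([-1.326243  ,  0.53716642, -0.00446365,  1.53885184,  0.00259264,
        1.06728407, -0.07119187]), 'joint_velocities': array([-0.00154001,  0.00046183,  0.000278  ,  0.00123516,  0.00048332,
       -0.00110282, -0.0007909 ]), 'joint_efforts': array([ 3.19616374e-04, -5.83416510e+01,  1.04872752e+00, -2.59112263e+01,
        1.24149676e-02,  9.43969499e-03, -2.88419324e-05]), 'ee_pos': array([198.63808172, 618.56604512, 403.82072758]), 'tool_rot': array([ 1.54703781e-01,  9.87960533e-01, -8.48264518e-04, -7.92247296e-05]), 'force': array([ 0.5584566 , -0.2490391 ,  0.52417192]), 'torque': array([ 0.00857096,  0.00143796, -0.0284073 ]), 'finger_force': 0.0, 'opening': 85.02569973911591}
scene {'intrinsics': array([[515.30241177,   0.        , 310.53915201],
       [  0.        , 515.30241177, 237.71466909],
       [  0.        ,   0.        ,   1.        ]]), 'eye': array([1008.2296665 ,  208.70722195,  855.05174234]), 'orientation': array([0.1575847 , 0.25109212, 0.80670107, 0.51122715])}
board [(0.93, [213.8, 195.3, 431.7, 354.9])]
rest [(0.83, [432.4, 3
[... 826 characters left out ...]
'orientation': array([-0.07481851,  0.07812699,  0.71536218, -0.69032985])}
board [(0.7, [206.2, 177.6, 393.7, 279.8])]
rest [(0.91, [126.4, 176.7, 178.7, 249.8]), (0.41, [467.3, 175.5, 521.8, 221.3])]
scraper [(0.94, [133.2, 178.9, 170.2, 229.3])]
shell0 [(0.75, [248.0, 237.2, 264.5, 256.3]), (0.71, [300.2, 228.9, 317.0, 245.2]), (0.69, [250.0, 193.6, 265.7, 211.4]), (0.65, [279.4, 239.5, 293.9, 260.7]), (0.61, [302.7, 192.8, 318.7, 215.9]), (0.53, [270.8, 194.5, 289.9, 208.7])]
bowl [(0.77, [112.1, 266.6, 165.4, 317.7]), (0.27, [469.6, 177.2, 519.9, 223.1])]
votive [(0.85, [466.3, 172.7, 521.9, 222.0])]
nutcracker [(0.67, [471.8, 250.0, 507.7, 339.6]), (0.29, [126.5, 178.0, 180.0, 251.0])]
```

View pics/scene0.png

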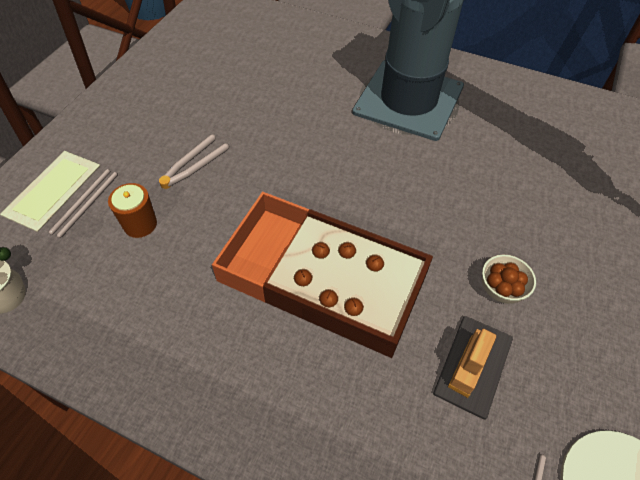

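View pics/top0.png

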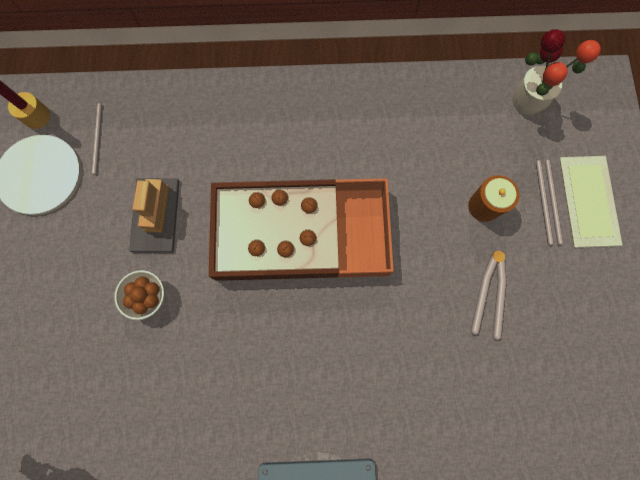

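```bash
cat > h.py <<'E'
import numpy as np, cv2
from scipy.spatial.transform import Rotation as R
from scipy.optimize import minimize
from workcell import *
def proj(c,P):
    p=R.from_quat(c["orientation"]).inv().apply(np.asarray(P,float)-c["eye"])*[1,-1,-1]
    q=p@np.asarray(c["intrinsics"]).T; return q[:,:2]/q[:,2:]
def unproj(c,uv,z):
    d=np.linalg.inv(c["intrinsics"])@[uv[0],uv[1],1]*[1,-1,-1]
    d=R.from_quat(c["orientation"]).apply(d); return c["eye"]+d*(z-c["eye"][2])/d[2]
def box(x0,x1,y0,y1,z0,z1): return np.array([[x,y,z] for x in(x0,x1) for y in(y0,y1) for z in(z0,z1)],float)
M={"board":[box(-130,222,-95,95,0,60)],"rest":[box(-45,45,-80,80,0,12)],
 "scraper":[box(-17,17,-50,50,0,45),box(-12,12,-30,30,45,91)]}
def place(P,x,y,yaw,z=0): return R.from_euler("z",yaw).apply(P)+[x,y,z]
def sil(c,parts,p,z=0,S=4):
    m=np.zeros((480*S,640*S),np.uint8)
    for P in parts:
        h=cv2.convexHull(((proj(c,place(P,*p,z))+.5)*S).astype(np.float32)); cv2.fillConvexPoly(m,np.round(h).astype(np.int32),1)
    return m
def up(m,S=4): return cv2.resize(m.astype(np.uint8),None,fx=S,fy=S,interpolation=cv2.INTER_NEAREST)
def fit(parts,views,p0,z=0,hide=None):
    # views: list of (cam, mask); maximise mean IoU; hide: optional masks to ignore
    def f(p):
        t=0
        for i,(c,m) in enumerate(views):
            s=sil(c,parts,p,z)
            if hide is not None: s=s*(1-hide[i]); m=m*(1-hide[i])
            t-=(s&m).sum()/max((s|m).sum(),1)
        return t/len(views)
    p0=np.array(p0,float); best=None
    for st in((15,15,.1),(4,4,.04)):
        r=minimize(f,p0,method="Nelder-Mead",options=dict(initial_simplex=np.vstack([p0]+[p0+np.eye(3)[i]*st[i] for i in range(3)]),xatol=.01,fatol=1e-5,maxiter=150)); p0=r.x
    return r.x,-r.fun
E
python3 - <<'E'
from h import *
V={}
for n in("top","scene"):
    grab_frame(n); V[n]={l:masks_of(n,l) for l in("board","rest","scraper","shell0")}
C={n:camera_model(n) for n in V}
for l,uv,yaw,z in(("scraper",(150,207),-1.6,12),("rest",(155,215),-1.6,0),("board",(276,230),-1.6,0)):
    for ns in(["top"],["scene"],["top","scene"]):
        p0=[*unproj(C["top"],uv,z+40)[:2],yaw]
        vs=[(C[n],up(V[n][l][0]["pixels"])) for n in ns]
        if l=="board": vs=[(c,up(np.logical_or.reduce([V[n]["board"][0]["pixels"]]+[d["pixels"] for d in V[n]["shell0"][:6]]))) for (c,m),n in zip(vs,ns)]
        hide=[cv2.dilate(up(V[n]["scraper"][0]["pixels"]),np.ones((9,9))) for n in ns] if l=="rest" else None
        p,s=fit(M[l],vs,p0,z,hide); print(l,ns,p.round(3),round(s,3))
        if l=="board": B=p
for n in V:
    for d in V[n]["shell0"]:
        ys,xs=np.nonzero(d["pixels"]); w=unproj(C[n],(xs.mean(),ys.mean()),57)
        print("shell",n,round(d["conf"],2),(R.from_euler("z",-B[2]).apply(w-[B[0],B[1],50])).round(0),w.round(0)[:2])
E
```

```text
scraper ['top'] [611.503 314.846  -1.645] 0.953
scraper ['scene'] [610.492 313.331  -1.671] 0.953
scraper ['top', 'scene'] [611.239 313.476  -1.67 ] 0.946
rest ['top'] [601.254 323.96   -1.594] 0.901
rest ['scene'] [600.061 321.539  -1.612] 0.953
rest ['top', 'scene'] [601.237 321.788  -1.606] 0.918
board ['top'] [552.005  62.167  -1.58 ] 0.981
board ['scene'] [550.562  60.437  -1.576] 0.966
board ['top', 'scene'] [551.536  61.516  -1.58 ] 0.971
shell top 0.74 [ 6. 61.  7.] [612.  55.]
shell top 0.62 [63. 43.  7.] [594.  -2.]
shell top 0.61 [-41.  57.   7.] [609. 102.]
shell top 0.56 [ 16. -44.   7.] [507.  46.]
shell top 0.53 [ 60. -23.   7.] [528.   1.]
shell top 0.46 [-40. -40.   7.] [511. 102.]
shell scene 0.81 [ 18. -41.   7.] [510.  44.]
shell scene 0.8 [ 62. -21.   7.] [530.   0.]
shell scene 0.71 [-39.  60.   7.] [611. 100.]
shell scene 0.63 [-39. -39.   7.] [513. 101.]
shell scene 0.57 [ 6. 64.  7.] [615.  55.]
```

```bash
cat >> h.py <<'E'
def plan(p,a,q,b,step=40):
    """rows from commanded (p, yaw of tool y in rad) to (q,b); prints per-call tool-frame offsets (m) of the rows"""
    p,q=np.array(p,float),np.array(q,float); n=int(max(np.ceil(np.linalg.norm(q-p)/step),np.ceil(abs(b-a)/.12),1))
    P=[p+(q-p)*i/n for i in range(n+1)]; A=[a+(b-a)*i/n for i in range(n+1)]
    for k in range(0,n,5):
        t=A[k]; F=np.array([[-np.sin(t),np.cos(t),0],[np.cos(t),np.sin(t),0],[0,0,-1]])
        j=range(k+1,min(k+5,n)+1)
        print("off",[(F@(P[i]-P[k])/1000).round(4).tolist() for i in j],"wz",[round(-(A[i]-A[k]),4) for i in j])
E
python3 - <<'E'
from h import *
plan([198.774,618.853,404.69],np.deg2rad(72.2),[611,314,340],1.4816)
E
```

```text
off [[-0.0374, -0.0126, 0.005], [-0.0747, -0.0253, 0.01], [-0.1121, -0.0379, 0.0149], [-0.1494, -0.0505, 0.0199], [-0.1868, -0.0632, 0.0249]] wz [np.float64(-0.017), np.float64(-0.0341), np.float64(-0.0511), np.float64(-0.0681), np.float64(-0.0852)]
off [[-0.0361, -0.0158, 0.005], [-0.0723, -0.0315, 0.01], [-0.1084, -0.0473, 0.0149], [-0.1446, -0.0631, 0.0199], [-0.1807, -0.0788, 0.0249]] wz [np.float64(-0.017), np.float64(-0.0341), np.float64(-0.0511), np.float64(-0.0681), np.float64(-0.0852)]
off [[-0.0347, -0.0188, 0.005], [-0.0694, -0.0376, 0.01], [-0.104, -0.0564, 0.0149]] wz [np.float64(-0.017), np.float64(-0.0341), np.float64(-0.0511)]
```

Emit:
{"fn": "send_rows", "kwargs": {
  "offset": [
    [-0.0374,-0.0126,0.005],
    [-0.0747,-0.0253,0.01],
    [-0.1121,-0.0379,0.015],
    [-0.1494,-0.0505,0.02],
    [-0.1868,-0.0632,0.025]
  ],
  "dr": [
    [0,0,-0.017],
    [0,0,-0.034],
    [0,0,-0.051],
    [0,0,-0.068],
    [0,0,-0.085]
  ],
  "claw": 0.085
}}

```text
time: 1.72
ee_pos: [358.6, 500.3, 379.7]
tool_rot: [0.112, 0.994, 0.0, 0.0]
force: [-0.2, 0.7, 0.5]
opening: 85.2
finger_force: 0.0
```

Emit:
{"fn": "send_rows", "kwargs": {
  "offset": [
    [-0.036,-0.0158,0.005],
    [-0.0723,-0.0315,0.01],
    [-0.1084,-0.0473,0.015],
    [-0.1446,-0.0631,0.02],
    [-0.1807,-0.0788,0.025]
  ],
  "dr": [
    [0,0,-0.017],
    [0,0,-0.034],
    [0,0,-0.051],
    [0,0,-0.068],
    [0,0,-0.085]
  ]
}}

```text
time: 2.13
ee_pos: [517.2, 383.0, 354.6]
tool_rot: [0.07, 0.998, 0.0, 0.0]
force: [-0.6, 1.1, -0.2]
opening: 85.3
finger_force: 0.0
```

Emit:
{"fn": "send_rows", "kwargs": {
  "offset": [
    [-0.0347,-0.0188,0.005],
    [-0.0694,-0.0376,0.01],
    [-0.104,-0.0564,0.015],
    [-0.104,-0.0564,0.015],
    [-0.104,-0.0564,0.015]
  ],
  "dr": [
    [0,0,-0.017],
    [0,0,-0.034],
    [0,0,-0.051],
    [0,0,-0.051],
    [0,0,-0.051]
  ]
}}

```text
time: 2.55
ee_pos: [613.0, 310.6, 339.1]
tool_rot: [0.048, 0.999, -0.001, 0.0]
force: [-1.0, 1.1, -0.1]
opening: 84.8
finger_force: 0.0
```

```bash
python3 - <<'E'
from h import *
s=read_state();print(s["time"],s["ee_pos"],s["tool_rot"],s["force"])
im=grab_frame("wrist");c=camera_model("wrist");print(c["eye"])
P=place(np.vstack(M["scraper"]),611,314,-1.66,12);Q=place(M["rest"][0],601,322,-1.605)
for p in proj(c,P): cv2.circle(im,tuple(int(v) for v in p),3,(255,0,0),-1)
for p in proj(c,Q): cv2.circle(im,tuple(int(v) for v in p),3,(0,255,0),-1)
cv2.imwrite("pics/w1.png",im[:,:,::-1])
m=masks_of("wrist","scraper");r=masks_of("wrist","rest")
print([(d["conf"],d["box"]) for d in m+r])
if m: print(fit(M["scraper"],[(c,up(m[0]["pixels"]))],[611,314,-1.66],12))
if m and r: print(fit(M["rest"],[(c,up(r[0]["pixels"]))],[601,322,-1.605],0,[cv2.dilate(up(m[0]["pixels"]),np.ones((9,9)))]))
E
```

```text
2.55 [612.99142658 310.55328537 339.05153047] [ 4.77423597e-02  9.98859200e-01 -9.47652274e-04  2.59880721e-04] [-1.00910753  1.11225303 -0.1418051 ]
[532.30795    320.25335785 308.01965531]
[(0.82, [300.8, 155.7, 347.5, 299.1]), (0.82, [273.2, 98.1, 386.8, 293.7]), (0.49, [10.4, 231.6, 65.8, 274.1])]
(array([608.48117185, 319.78127863,  -1.66436093]), np.float64(0.9508381869772998))
(array([598.1105546 , 327.92073171,  -1.60811309]), np.float64(0.9689741686985406))
```

View pics/w1.png

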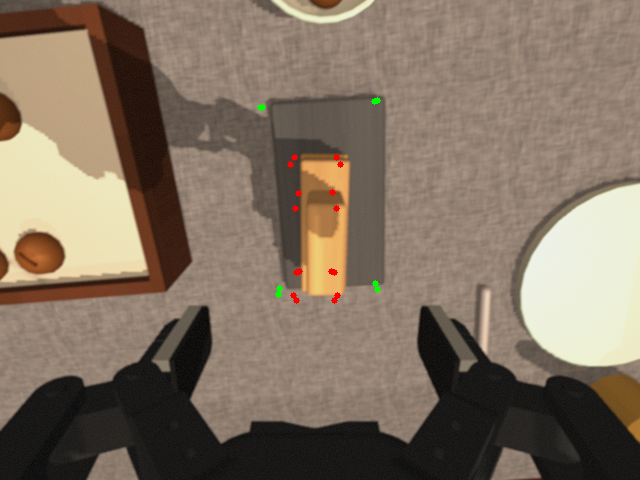

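```bash
python3 - <<'E'
from h import *
s=read_state();print(s["time"],s["ee_pos"],s["tool_rot"])
c=camera_model("wrist");im=grab_frame("wrist");print(c["eye"])
m=masks_of("wrist","scraper");r=masks_of("wrist","rest")
print(fit(M["scraper"],[(c,up(m[0]["pixels"]))],[611,314,-1.66],12))
print(fit(M["rest"],[(c,up(r[0]["pixels"]))],[601,322,-1.605],0,[cv2.dilate(up(m[0]["pixels"]),np.ones((9,9)))]))
print(read_state()["ee_pos"])
E
```

```text
2.7 [609.79128843 315.4008664  339.74037727] [ 4.39012883e-02  9.99035640e-01  5.37849231e-04 -4.20753313e-04]
[530.76631119 322.2585979  308.48016208]
(array([610.27927005, 316.70017385,  -1.67037273]), np.float64(0.9674303704598011))Traceback (most recent call last):
  File "<stdin>", line 6, in <module>
IndexError: list index out of range
```

Emit:
{"fn": "send_rows", "kwargs": {
  "offset": [
    [0,0.0,0.03],
    [0,0.0,0.06],
    [0,0.0,0.085],
    [0,0.0,0.1],
    [0,0.0,0.103]
  ],
  "dr": [
    [0,0,0.003],
    [0,0,0.007],
    [0,0,0.007],
    [0,0,0.007],
    [0,0,0.007]
  ]
}}

```text
time: 3.27
ee_pos: [609.1, 314.0, 233.6]
tool_rot: [0.048, 0.999, -0.001, -0.002]
force: [-1.0, -0.6, 0.1]
opening: 84.8
finger_force: 0.0
```

Emit:
{"fn": "send_rows", "kwargs": {
  "offset": [
    [0,0,0],
    [0,0,0],
    [0,0,0],
    [0,0,0],
    [0,0,0]
  ],
  "dr": [
    [0,0,0],
    [0,0,0],
    [0,0,0],
    [0,0,0],
    [0,0,0]
  ],
  "claw": 0.0
}}

```text
time: 3.68
ee_pos: [611.3, 314.2, 238.0]
tool_rot: [0.048, 0.999, 0.001, 0.001]
force: [-0.4, 1.8, 0.6]
opening: 25.4
finger_force: 0.7
```

Emit:
{"fn": "send_rows", "kwargs": {
  "offset": [
    [0,0,0],
    [0,0,0],
    [0,0,0],
    [0,0,0],
    [0,0,0]
  ],
  "dr": [
    [0,0,0],
    [0,0,0],
    [0,0,0],
    [0,0,0],
    [0,0,0]
  ]
}}

```text
time: 4.1
ee_pos: [611.3, 314.3, 237.9]
tool_rot: [0.048, 0.999, 0.001, 0.001]
force: [-0.6, -0.1, 5.7]
opening: 23.2
finger_force: 63.7
```

```bash
python3 - <<'E'
from h import *
plan([611,314,237],1.4746,[611,314,327],1.4746,35);print()
plan([611,314,327],1.4746,[524.2,153.7,327],1.5636,38);print()
plan([524.2,153.7,327],1.5636,[524.2,153.7,285],1.5636,15)
E
```

```text
off [[0.0, 0.0, -0.03], [0.0, 0.0, -0.06], [0.0, 0.0, -0.09]] wz [-0.0, -0.0, -0.0]

off [[0.0142, -0.0336, 0.0], [0.0284, -0.0672, 0.0], [0.0426, -0.1007, 0.0], [0.0568, -0.1343, 0.0], [0.071, -0.1679, 0.0]] wz [-0.0178, -0.0356, -0.0534, -0.0712, -0.089]

off [[0.0, 0.0, 0.014], [0.0, 0.0, 0.028], [0.0, 0.0, 0.042]] wz [-0.0, -0.0, -0.0]
```

Emit:
{"fn": "send_rows", "kwargs": {
  "offset": [
    [0,0,-0.01],
    [0,0,-0.03],
    [0,0,-0.06],
    [0,0,-0.085],
    [0,0,-0.09]
  ],
  "dr": [
    [0,0,0],
    [0,0,0],
    [0,0,0],
    [0,0,0],
    [0,0,0]
  ]
}}

```text
time: 4.52
ee_pos: [612.1, 314.3, 331.6]
tool_rot: [0.049, 0.999, 0.002, 0.003]
force: [1.8, 0.7, -0.7]
opening: 23.5
finger_force: 62.6
```

Emit:
{"fn": "send_rows", "kwargs": {
  "offset": [
    [0.0142,-0.0336,0.0],
    [0.0284,-0.0672,0.0],
    [0.0426,-0.1007,0.0],
    [0.0568,-0.1343,0.0],
    [0.071,-0.168,0.0]
  ],
  "dr": [
    [0,0,-0.018],
    [0,0,-0.036],
    [0,0,-0.054],
    [0,0,-0.072],
    [0,0,-0.089]
  ]
}}

```text
time: 4.93
ee_pos: [522.3, 151.9, 325.9]
tool_rot: [0.003, 1.0, -0.0, -0.001]
force: [-0.2, -0.6, -2.9]
opening: 23.3
finger_force: 62.7
```

Emit:
{"fn": "send_rows", "kwargs": {
  "offset": [
    [0,0,0],
    [0,0,0],
    [0,0,0],
    [0,0,0],
    [0,0,0]
  ],
  "dr": [
    [0,0,0],
    [0,0,0],
    [0,0,0],
    [0,0,0],
    [0,0,0]
  ]
}}

```text
time: 5.35
ee_pos: [524.2, 154.8, 326.5]
tool_rot: [0.003, 1.0, 0.0, 0.0]
force: [0.5, 0.3, -2.4]
opening: 23.4
finger_force: 62.6
```

```bash
python3 - <<'E'
from h import *
s=read_state();print(s["time"],s["ee_pos"],s["tool_rot"],s["opening"],s["finger_force"])
t=s["ee_pos"]
for n in("top","scene"):
    im=grab_frame(n);c=camera_model(n)
    m=masks_of(n,"scraper");print([(d["conf"],d["box"]) for d in m])
    if m: print(fit(M["scraper"],[(c,up(m[0]["pixels"]))],[t[0],t[1],-1.578],t[2]-225.9))
    for P in M["scraper"]:
        for p in proj(c,place(P,t[0],t[1],-1.578,t[2]-225.9)): cv2.circle(im,tuple(int(v) for v in p),2,(255,0,0),-1)
    for x,y in((-120,-85),(-120,85),(120,-85),(120,85)):
        p=proj(c,place([[x,y,50]],551.5,61.5,-1.578))[0];cv2.circle(im,tuple(int(v) for v in p),2,(0,255,0),-1)
    if n=="scene": cv2.imwrite("pics/s2.png",cv2.resize(im[130:430,150:550,::-1],(800,600)))
E
```

```text
5.35 [524.15388219 154.75060245 326.49150587] [3.04170326e-03 9.99995348e-01 2.26906175e-04 1.67079301e-06] 23.42906330917136 62.59526968002319
[(0.62, [206.3, 228.3, 233.9, 260.0]), (0.54, [249.3, 190.9, 267.9, 211.0])]
(array([516.02232494, 154.95048555,  -1.53618028]), np.float64(0.5241662350081683))
[(0.73, [382.5, 223.9, 421.3, 289.8]), (0.46, [311.7, 245.2, 328.0, 257.7])]
(array([532.20574463, 151.80967529,  -1.54317028]), np.float64(0.8116265413975338))
```

View pics/s2.png

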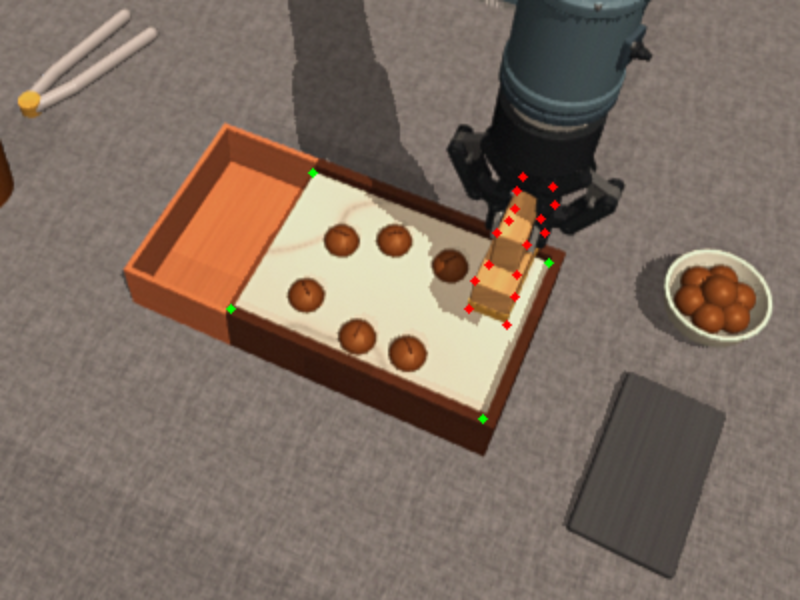

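Emit:
{"fn": "send_rows", "kwargs": {
  "offset": [
    [0,0,0.015],
    [0,0,0.03],
    [0,0,0.042],
    [0,0,0.048],
    [0,0,0.049]
  ],
  "dr": [
    [0,0,0],
    [0,0,0],
    [0,0,0],
    [0,0,0],
    [0,0,0]
  ]
}}

```text
time: 5.97
ee_pos: [523.4, 153.5, 276.4]
tool_rot: [0.004, 1.0, -0.0, -0.001]
force: [0.4, -0.1, -2.3]
opening: 23.2
finger_force: 62.5
```

Emit:
{"fn": "send_rows", "kwargs": {
  "offset": [
    [0,0,0],
    [0,0,0],
    [0,0,0]
  ],
  "dr": [
    [0,0,0],
    [0,0,0],
    [0,0,0]
  ]
}}

```text
time: 6.22
ee_pos: [524.3, 153.7, 278.4]
tool_rot: [0.004, 1.0, 0.0, 0.001]
force: [-0.8, -0.3, -2.7]
opening: 23.1
finger_force: 62.5
```

Emit:
{"fn": "send_rows", "kwargs": {
  "offset": [
    [0,-0.006,0.001],
    [0,-0.018,0.001],
    [0,-0.03,0.001],
    [0,-0.042,0.001],
    [0,-0.054,0.001]
  ],
  "dr": [
    [0,0,0],
    [0,0,0],
    [0,0,0],
    [0,0,0],
    [0,0,0]
  ]
}}

```text
time: 6.63
ee_pos: [523.5, 97.4, 276.8]
tool_rot: [0.005, 1.0, -0.0, 0.0]
force: [0.2, -0.4, -2.3]
opening: 23.5
finger_force: 62.5
```

Emit:
{"fn": "send_rows", "kwargs": {
  "offset": [
    [0,-0.012,0],
    [0,-0.024,0],
    [0,-0.036,0],
    [0,-0.048,0],
    [0,-0.06,0]
  ],
  "dr": [
    [0,0,0],
    [0,0,0],
    [0,0,0],
    [0,0,0],
    [0,0,0]
  ]
}}

```text
time: 7.05
ee_pos: [523.0, 38.2, 276.7]
tool_rot: [0.004, 1.0, -0.0, -0.0]
force: [0.4, 0.2, -2.3]
opening: 23.2
finger_force: 62.5
```

Emit:
{"fn": "send_rows", "kwargs": {
  "offset": [
    [0,-0.012,0],
    [0,-0.024,0],
    [0,-0.036,0],
    [0,-0.048,0],
    [0,-0.06,0]
  ],
  "dr": [
    [0,0,0],
    [0,0,0],
    [0,0,0],
    [0,0,0],
    [0,0,0]
  ]
}}

```text
time: 7.47
ee_pos: [522.5, -21.7, 276.7]
tool_rot: [0.004, 1.0, -0.0, -0.0]
force: [0.3, -0.8, -1.7]
opening: 23.2
finger_force: 62.6
```

Emit:
{"fn": "send_rows", "kwargs": {
  "offset": [
    [0,-0.012,0],
    [0,-0.024,0],
    [0,-0.036,0],
    [0,-0.043,0],
    [0,-0.043,0]
  ],
  "dr": [
    [0,0,0],
    [0,0,0],
    [0,0,0],
    [0,0,0],
    [0,0,0]
  ]
}}

```text
time: 7.88
ee_pos: [522.1, -65.8, 276.7]
tool_rot: [0.005, 1.0, -0.001, 0.0]
force: [0.1, -0.8, -2.9]
opening: 23.0
finger_force: 62.8
```

```bash
python3 - <<'E'
from h import *
im=grab_frame("scene");cv2.imwrite("pics/s3.png",cv2.resize(im[130:430,150:550,::-1],(800,600)))
E
```

```text
(no output)
```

View pics/s3.png

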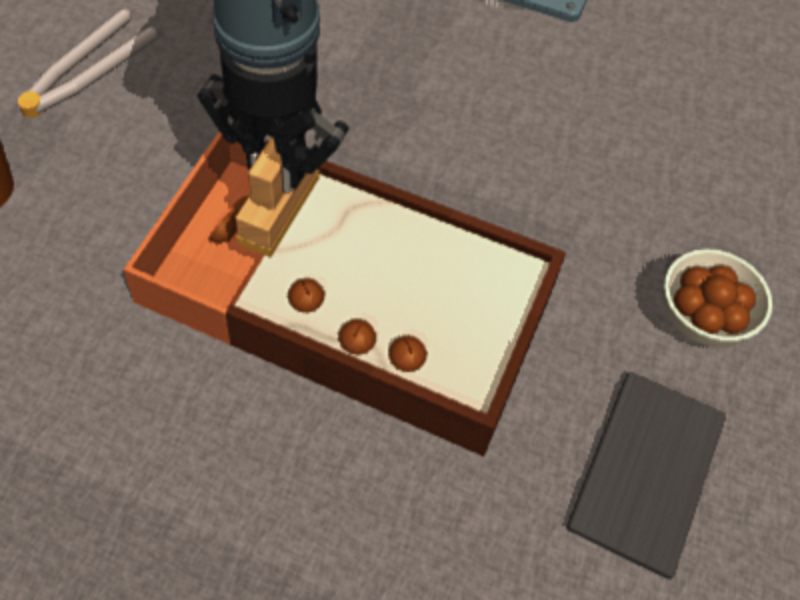

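Emit:
{"fn": "send_rows", "kwargs": {
  "offset": [
    [0,0,-0.015],
    [0,0,-0.035],
    [0,0,-0.05],
    [0,0.02,-0.05],
    [0,0.05,-0.05]
  ],
  "dr": [
    [0,0,0],
    [0,0,0],
    [0,0,0],
    [0,0,0],
    [0,0,0]
  ]
}}

```text
time: 8.35
ee_pos: [523.1, -15.1, 327.9]
tool_rot: [0.006, 1.0, -0.001, 0.001]
force: [0.2, 0.4, -3.5]
opening: 23.2
finger_force: 62.6
```

Emit:
{"fn": "send_rows", "kwargs": {
  "offset": [
    [-0.012,0.037,0],
    [-0.024,0.074,0],
    [-0.036,0.111,0],
    [-0.048,0.145,0],
    [-0.056,0.167,0]
  ],
  "dr": [
    [0,0,0],
    [0,0,0],
    [0,0,0],
    [0,0,0],
    [0,0,0]
  ]
}}

```text
time: 8.77
ee_pos: [579.8, 159.1, 326.8]
tool_rot: [0.001, 1.0, 0.002, 0.0]
force: [-0.4, 0.8, -3.3]
opening: 23.4
finger_force: 62.5
```

Emit:
{"fn": "send_rows", "kwargs": {
  "offset": [
    [0,0,0],
    [0,0,0.015],
    [0,0,0.032],
    [0,0,0.045],
    [0,0,0.05]
  ],
  "dr": [
    [0,0,0],
    [0,0,0],
    [0,0,0],
    [0,0,0],
    [0,0,0]
  ]
}}

```text
time: 9.18
ee_pos: [578.6, 153.9, 275.5]
tool_rot: [0.003, 1.0, -0.0, -0.002]
force: [-18.1, -4.7, 48.6]
opening: 23.3
finger_force: 69.6
```

Emit:
{"fn": "send_rows", "kwargs": {
  "offset": [
    [0,0,0],
    [0,0,0],
    [0,0,0]
  ],
  "dr": [
    [0,0,0],
    [0,0,0],
    [0,0,0]
  ]
}}

```text
time: 9.43
ee_pos: [579.9, 153.2, 276.8]
tool_rot: [0.004, 1.0, 0.0, 0.0]
force: [-0.1, 0.6, -2.9]
opening: 23.1
finger_force: 62.7
```

```bash
python3 - <<'E'
from h import *
im=grab_frame("scene");cv2.imwrite("pics/s4.png",cv2.resize(im[130:430,150:550,::-1],(800,600)))
E
```

```text
(no output)
```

View pics/s4.png

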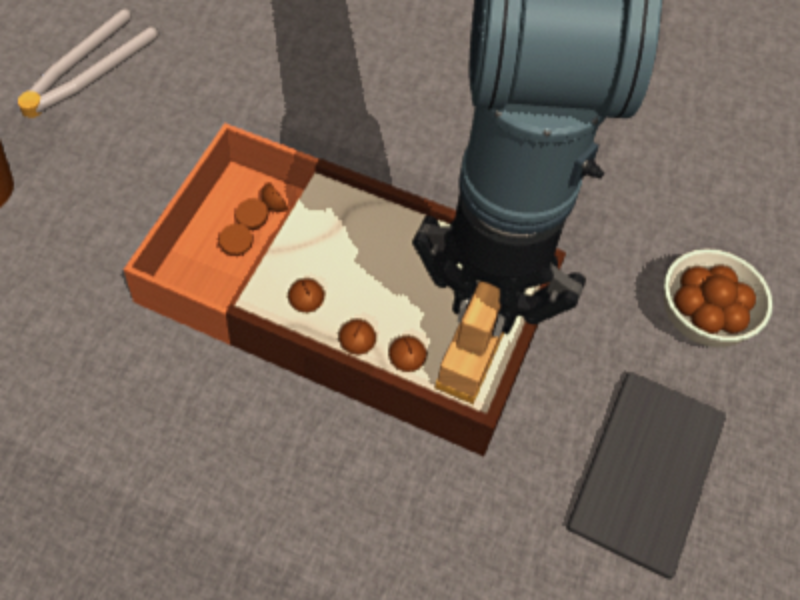

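Emit:
{"fn": "send_rows", "kwargs": {
  "offset": [
    [0,-0.006,0],
    [0,-0.018,0],
    [0,-0.03,0],
    [0,-0.042,0],
    [0,-0.054,0]
  ],
  "dr": [
    [0,0,0],
    [0,0,0],
    [0,0,0],
    [0,0,0],
    [0,0,0]
  ]
}}

```text
time: 9.9
ee_pos: [579.5, 96.8, 276.7]
tool_rot: [0.005, 1.0, -0.0, 0.0]
force: [0.7, -0.6, -2.3]
opening: 23.3
finger_force: 62.7
```

Emit:
{"fn": "send_rows", "kwargs": {
  "offset": [
    [0,-0.012,0],
    [0,-0.024,0],
    [0,-0.036,0],
    [0,-0.048,0],
    [0,-0.06,0]
  ],
  "dr": [
    [0,0,0],
    [0,0,0],
    [0,0,0],
    [0,0,0],
    [0,0,0]
  ]
}}

```text
time: 10.32
ee_pos: [579.0, 37.8, 276.7]
tool_rot: [0.004, 1.0, -0.0, 0.0]
force: [-0.4, -0.4, -3.0]
opening: 23.3
finger_force: 62.7
```

Emit:
{"fn": "send_rows", "kwargs": {
  "offset": [
    [0,-0.012,0],
    [0,-0.024,0],
    [0,-0.036,0],
    [0,-0.048,0],
    [0,-0.06,0]
  ],
  "dr": [
    [0,0,0],
    [0,0,0],
    [0,0,0],
    [0,0,0],
    [0,0,0]
  ]
}}

```text
time: 10.73
ee_pos: [578.6, -22.1, 276.7]
tool_rot: [0.004, 1.0, -0.0, -0.0]
force: [1.0, -0.4, -3.0]
opening: 23.7
finger_force: 62.8
```

Emit:
{"fn": "send_rows", "kwargs": {
  "offset": [
    [0,-0.012,0],
    [0,-0.024,0],
    [0,-0.036,0],
    [0,-0.043,0],
    [0,-0.043,0]
  ],
  "dr": [
    [0,0,0],
    [0,0,0],
    [0,0,0],
    [0,0,0],
    [0,0,0]
  ]
}}

```text
time: 11.15
ee_pos: [578.1, -66.5, 276.7]
tool_rot: [0.005, 1.0, -0.001, 0.0]
force: [-0.1, -1.1, -2.3]
opening: 23.0
finger_force: 62.8
```

Emit:
{"fn": "send_rows", "kwargs": {
  "offset": [
    [0,0,-0.01],
    [0,0,-0.03],
    [0,0,-0.05],
    [0,0.02,-0.05],
    [0,0.05,-0.05]
  ],
  "dr": [
    [0,0,0],
    [0,0,0],
    [0,0,0],
    [0,0,0],
    [0,0,0]
  ]
}}

```text
time: 11.57
ee_pos: [579.4, -15.9, 329.1]
tool_rot: [0.006, 1.0, -0.001, 0.002]
force: [0.4, 0.9, -3.4]
opening: 22.8
finger_force: 62.7
```

Emit:
{"fn": "send_rows", "kwargs": {
  "offset": [
    [0,0.037,0],
    [0,0.074,0],
    [0,0.111,0],
    [0,0.145,0],
    [0,0.167,0]
  ],
  "dr": [
    [0,0,0],
    [0,0,0],
    [0,0,0],
    [0,0,0],
    [0,0,0]
  ]
}}

```text
time: 11.98
ee_pos: [578.9, 159.2, 327.7]
tool_rot: [0.001, 1.0, 0.002, 0.0]
force: [0.1, 0.8, -3.1]
opening: 23.2
finger_force: 62.6
```

```bash
python3 - <<'E'
from h import *
im=grab_frame("scene");cv2.imwrite("pics/s5.png",cv2.resize(im[130:430,150:550,::-1],(800,600)))
V={}
c=camera_model("scene");r=masks_of("scene","rest");print([(d["conf"],d["box"]) for d in r])
print(fit(M["rest"],[(c,up(r[0]["pixels"]))],[601,322,-1.605]))
grab_frame("top");c2=camera_model("top");r2=masks_of("top","rest");print([(d["conf"],d["box"]) for d in r2])
print(fit(M["rest"],[(c2,up(r2[0]["pixels"]))],[601,322,-1.605]))
E
```

```text
[(0.96, [430.9, 318.1, 512.1, 417.9])]
(array([599.92751836, 321.35265746,  -1.61025471]), np.float64(0.9722370000123721))
[]Traceback (most recent call last):
  File "<stdin>", line 7, in <module>
IndexError: list index out of range
```

View pics/s5.png

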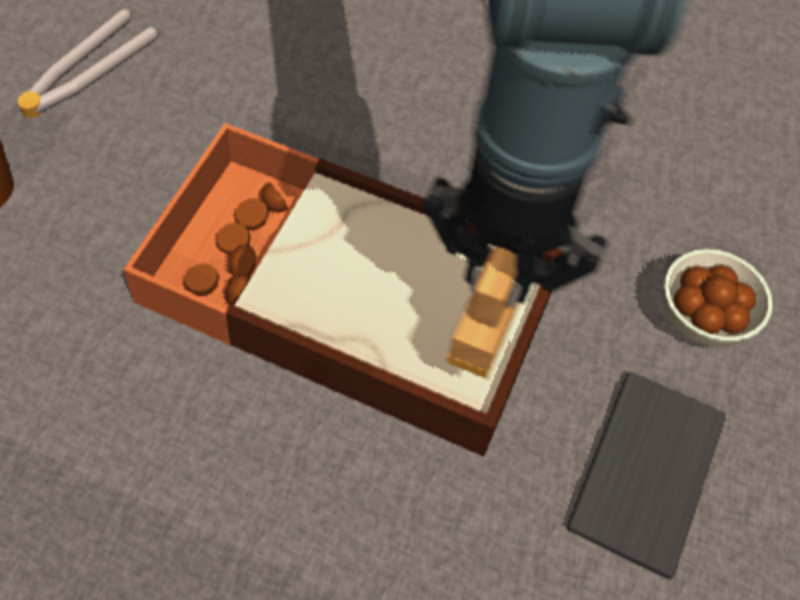

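```bash
python3 - <<'E'
from h import *
plan([580.2,153.7,327],1.5636,[608,317,327],1.53,35)
E
```

```text
off [[-0.0053, 0.0327, 0.0], [-0.0106, 0.0654, 0.0], [-0.016, 0.0981, 0.0], [-0.0213, 0.1308, 0.0], [-0.0266, 0.1635, 0.0]] wz [0.0067, 0.0134, 0.0202, 0.0269, 0.0336]
```

Emit:
{"fn": "send_rows", "kwargs": {
  "offset": [
    [-0.0053,0.0327,0.0],
    [-0.0106,0.0654,0.0],
    [-0.016,0.0981,0.0],
    [-0.0213,0.1308,0.0],
    [-0.0266,0.1635,0.0]
  ],
  "dr": [
    [0,0,0.0067],
    [0,0,0.0134],
    [0,0,0.02],
    [0,0,0.027],
    [0,0,0.0336]
  ]
}}

```text
time: 12.6
ee_pos: [608.4, 316.4, 327.1]
tool_rot: [0.022, 1.0, -0.0, 0.0]
force: [0.8, -0.6, -3.0]
opening: 23.3
finger_force: 62.7
```

Emit:
{"fn": "send_rows", "kwargs": {
  "offset": [
    [0,0,0],
    [0,0,0],
    [0,0,0.02],
    [0,0,0.04],
    [0,0,0.06]
  ],
  "dr": [
    [0,0,0],
    [0,0,0],
    [0,0,0],
    [0,0,0],
    [0,0,0]
  ]
}}

```text
time: 13.02
ee_pos: [608.6, 313.7, 266.6]
tool_rot: [0.022, 1.0, -0.001, 0.001]
force: [-0.4, -0.7, -2.9]
opening: 23.5
finger_force: 63.0
```

Emit:
{"fn": "send_rows", "kwargs": {
  "offset": [
    [0,0,0.012],
    [0,0,0.02],
    [0,0,0.024],
    [0,0,0.025],
    [0,0,0.025]
  ],
  "dr": [
    [0,0,0],
    [0,0,0],
    [0,0,0],
    [0,0,0],
    [0,0,0]
  ]
}}

```text
time: 13.43
ee_pos: [608.2, 316.2, 242.4]
tool_rot: [0.021, 1.0, 0.0, 0.0]
force: [-0.4, -0.3, -2.6]
opening: 23.6
finger_force: 62.8
```

Emit:
{"fn": "send_rows", "kwargs": {
  "offset": [
    [0,0,0.001],
    [0,0,0.002],
    [0,0,0.0025],
    [0,0,0.003],
    [0,0,0.003]
  ],
  "dr": [
    [0,0,0],
    [0,0,0],
    [0,0,0],
    [0,0,0],
    [0,0,0]
  ]
}}

```text
time: 13.85
ee_pos: [607.8, 316.4, 238.8]
tool_rot: [0.021, 1.0, 0.0, 0.0]
force: [0.1, 0.0, -3.0]
opening: 23.4
finger_force: 62.8
```

Commanded 239, measured 238.8, no contact yet. Lower in small steps.

Emit:
{"fn": "send_rows", "kwargs": {
  "offset": [
    [0,0,0.0005],
    [0,0,0.001],
    [0,0,0.001],
    [0,0,0.001]
  ],
  "dr": [
    [0,0,0],
    [0,0,0],
    [0,0,0],
    [0,0,0]
  ]
}}

```text
time: 14.18
ee_pos: [607.8, 316.4, 237.8]
tool_rot: [0.021, 1.0, 0.0, 0.0]
force: [-0.9, -0.2, -0.6]
opening: 23.5
finger_force: 62.8
```

Emit:
{"fn": "send_rows", "kwargs": {
  "offset": [
    [0,0,0.0003],
    [0,0,0.0005],
    [0,0,0.0005],
    [0,0,0.0005]
  ],
  "dr": [
    [0,0,0],
    [0,0,0],
    [0,0,0],
    [0,0,0]
  ]
}}

```text
time: 14.52
ee_pos: [607.8, 316.5, 237.7]
tool_rot: [0.021, 1.0, 0.0, 0.0]
force: [-1.9, -0.7, 5.1]
opening: 23.3
finger_force: 63.9
```

Emit:
{"fn": "send_rows", "kwargs": {
  "offset": [
    [0,0,0],
    [0,0,0],
    [0,0,0],
    [0,0,0],
    [0,0,0]
  ],
  "dr": [
    [0,0,0],
    [0,0,0],
    [0,0,0],
    [0,0,0],
    [0,0,0]
  ],
  "claw": 0.07
}}

```text
time: 14.93
ee_pos: [607.9, 316.4, 237.1]
tool_rot: [0.021, 1.0, -0.0, 0.0]
force: [0.5, 0.6, 0.1]
opening: 70.3
finger_force: 0.0
```

Emit:
{"fn": "send_rows", "kwargs": {
  "offset": [
    [0,0,0],
    [0,0,-0.01],
    [0,0,-0.04],
    [0,0,-0.08],
    [0,0,-0.12]
  ],
  "dr": [
    [0,0,0],
    [0,0,0],
    [0,0,0],
    [0,0,0],
    [0,0,0]
  ]
}}

```text
time: 15.35
ee_pos: [607.4, 316.1, 358.5]
tool_rot: [0.021, 1.0, -0.0, -0.001]
force: [1.7, 0.7, 0.4]
opening: 70.0
finger_force: 0.0
```

Emit:
{"fn": "send_rows", "kwargs": {
  "offset": [
    [0.03,0,-0.01],
    [0.07,0,-0.02],
    [0.11,0,-0.03],
    [0.15,0,-0.04],
    [0.18,0,-0.05]
  ],
  "dr": [
    [0,0,0],
    [0,0,0],
    [0,0,0],
    [0,0,0],
    [0,0,0]
  ]
}}

```text
time: 15.77
ee_pos: [424.7, 323.9, 408.3]
tool_rot: [0.02, 1.0, 0.0, -0.0]
force: [-0.0, 0.6, 0.0]
opening: 69.6
finger_force: 0.0
```

Emit:
{"fn": "send_rows", "kwargs": {
  "offset": [
    [0,0,0],
    [0,0,0],
    [0,0,0],
    [0,0,0],
    [0,0,0]
  ],
  "dr": [
    [0,0,0],
    [0,0,0],
    [0,0,0],
    [0,0,0],
    [0,0,0]
  ]
}}

```text
time: 16.18
ee_pos: [429.0, 323.3, 406.9]
tool_rot: [0.022, 1.0, -0.0, 0.0]
force: [-0.5, 0.2, 0.6]
opening: 70.2
finger_force: 0.0
```

```bash
python3 - <<'E'
from h import *
n="scene";im=grab_frame(n);cv2.imwrite("pics/s6.png",cv2.resize(im[130:430,150:550,::-1],(800,600)))
c=camera_model(n);m=masks_of(n,"scraper");r=masks_of(n,"rest")
print(fit(M["scraper"],[(c,up(m[0]["pixels"]))],[608,317,-1.61],12))
print(fit(M["rest"],[(c,up(r[0]["pixels"]))],[601,322,-1.605],0,[cv2.dilate(up(m[0]["pixels"]),np.ones((9,9)))]))
E
```

```text
(array([607.93564694, 313.43713831,  -1.61351815]), np.float64(0.9379695836811731))
(array([599.66269658, 321.6777716 ,  -1.60390244]), np.float64(0.9078491576129744))
```

View pics/s6.png

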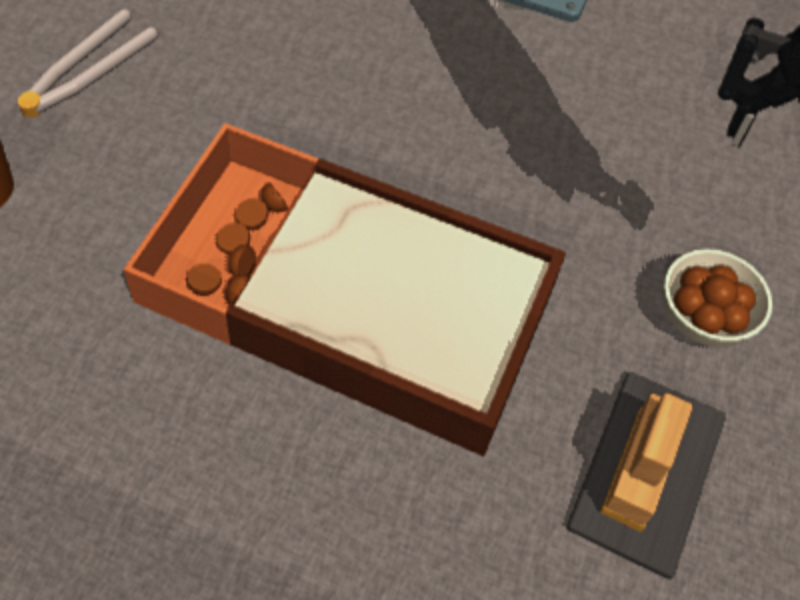

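```bash
python3 -c "
from workcell import *
print(close_job())"
```

```text
the job is handed in; nothing more can be done
None
```

All six shells are in the copper tray, and the scraper is back upright on its slab and lined up with it. The bowl and nutcracker were not moved, and the arm stayed clear of the candle. The job was handed in at about 16 s. One descent bumped the scraper on the marble, with about 49 N read at the wrist.

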